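Refit the service plate of an outdoor control box under its rain flap and hold it shut

TASK

Refit the service plate on the grey outdoor control box: pick the plate up by its black handle, tuck its plain far edge under the box's black sprung rain flap without lifting the flap, and lower the plate into its recess so that it lies flat. The red tamper-switch plunger pushes the plate up until it is screwed down, so finish while still holding the handle and pressing the plate flat against its ledge, ready for the screws; do not let go at the end. Leave the screw tray, solder reel, tape roll and screwdriver where they are.

Things in the scene. Friction and masses are not known exactly. Their poses are not given: they have to be found in the camera images.
- control_box: Grey metal box, fixed on the bench, 150 (x) x 135 (y) x 63 mm high. Origin: centre of its underside; +x points to the flap's end, away from the robot; yaw within 0.25 rad. 9 mm lugs at the foot of its sides, two black cable glands stick out 20 mm at the near (-x) end. In its top is a recess open to above, 104 (x) x 106 (y) mm, x = -69 to +35 mm, with a ledge all round at z = 56 mm.
- seat (a point): Centre of the recess on the ledge's plane (box frame -17, 0, 56 mm), axes of the box. From here: recess x = -52 to +52, y = -53 to +53 mm; rim 4 mm high at the near end and sides; the far 25 mm of the recess lie under the flap, up to a stop wall at x = +52. Ledge 8 mm wide at the near end, 14 mm at the sides, 35 mm at the far end; the middle is open.
- flap_edge (a point): Middle of the resting flap's underside where its lip begins: seat frame 27, 0, 7 mm (7 mm above the ledge); fixed to the box. The lip bends up 25 degrees towards the robot for 10 mm (tip at seat x = 17 mm), a lead-in about 11 mm high.
- rain_flap (a joint): Black metal flap, 128 mm wide, 2.5 mm thick, lapping over the far end of the recess, hinged 56 mm beyond flap_edge. 0 = lying down, grows as it is lifted (rad; 0.08 is 4.5 mm at its edge). A spring holds it down; about 1.8 N at its edge begins to lift it.
- tamper_plunger (a joint): Red round-ended plunger, 8 mm across, of the sprung tamper switch, upright in the recess at seat x = -30, y = 0 mm. 0 = out, 8 mm above the ledge; grows as it is pressed (m). A plate flat on the ledge presses it to 0.007 to 0.008; stop at 0.0095. Spring: 3 N at 0, 6.2 N at 0.008.
- service_plate: Loose grey metal plate 100 x 100 x 3 mm, about 0.18 kg, flat on the bench, with a black bridge handle and two screw holes at its near edge. Origin: centre of its underside; x points to the plain edge that goes under the flap. Spare room in the recess: 2 mm at each end, 3 mm at each side. It goes in under the flap tilted, plain edge 3 to 7 degrees down, near edge over the rim.
- plate_grip (a point): Grip point in the handle's bar, plate frame -15, 0, 27 mm. The bar lies along the plate's y: 12 mm thick (x), 74 mm long, underside 24 mm and top 32 mm above the plate's underside, on two 9 mm posts at y = +-32.5 mm. Fingers close along the plate's x.
- plate_tongue (a point): Middle of the lower edge of the plain end (plate frame 50, 0, 0 mm), the edge that goes under the flap.
- plate_near_edge (a point): Middle of the lower edge of the screw-hole end (plate frame -50, 0, 0 mm).
- screw_tray: Black shallow tray of screws, 70 x 100 x 16 mm, loose; origin centre of its underside.
- solder_spool_b: Blue and white solder reel standing on its flange, 54 mm across, 36 mm high, loose; origin centre of its underside.
- kapton_roll: Amber roll of tape lying flat, 64 mm across, 12 mm high, loose; origin centre of its underside.
- screwdriver_red: Red screwdriver, 160 x 19 x 20 mm, lying across the bench by its near edge, loose; origin centre of its underside.

How it is judged:
By the outcome, as a careful person would: the job done as asked, in the order asked, and still so for the second after the job is handed in, while the arm keeps its last pose, push and grip.
It also fails if it takes over 38 s, if anything falls off the work surface, if the arm or the gripper's body presses on something with over 40 N, if the wrist force passes 120 N, or if a joint passes its speed limit or range.

ROBOT

A 6-joint arm with a two-finger parallel gripper is mounted at the origin on a cart in front of the work surface, level with it; the furniture and walls round the work are solid. World frame = base frame: x ahead of the robot, y to its left, z up, the work surface at z = 0. Lengths are in m, angles in rad, forces in N, time in s.
With the tool pointing down it reaches from about 0.325 to 0.9 m from the base axis. Payload 6.1 kg.
Tool frame: the origin (TCP) lies between the finger pads; the fingertips stand 14 mm ahead of it and the grasp point (between the pads) lies 5 mm behind it (ctrl.tips_ahead is the z of the fingertips in the tool frame, in m); z points along the fingers, y is the line along which they close (so a half turn about z gives the same grasp; the last joint's range is limited). The gripper opens to 87 mm and grips with 3 to 60 N. Pads are 19 mm wide; open, the fingers measure 117 mm over their backs; the gripper's body (75 mm by 190 mm) begins 51 mm behind the grasp point.
Start: joints at [-1.415, 0.22, 1.526, -0, 1.395, -0.126], TCP at [0.174, -0.6, 0.237] pointing down, gripper open.
Joint ranges: [-2.98, 2.98], [-0.91, 2.08], [0.09, 2.57], [-1.24, 4.39], [0.2, 2.65], [-2.68, 2.68]. Speed limits (rad/s): [2.57, 2.57, 3.01, 3.14, 3.14, 3.14].

INTERFACE

Orientations are given as a unit quaternion [w, x, y, z].
In Python, from plant import ctrl gives the robot as it stands. The module is installed in compiled form; this text tells all that it offers.
- The arm moves only by the tool shift_gripper, called after ">>>" in YAML: its name, and indented under it one key for each argument. Schema: {"type":"object","properties":{"ticks":{"type":"array","items":{"type":"object","properties":{"sx":{"type":"number"},"sy":{"type":"number"},"sz":{"type":"number"},"ax":{"type":"number"},"ay":{"type":"number"},"az":{"type":"number"}},"additionalProperties":false},"minItems":1,"maxItems":10},"jaw":{"type":"number"},"clamp_n":{"type":"number"},"only":{"type":"string"},"quiet":{"type":"boolean"},"lines":{"type":"string"}},"required":["ticks"],"additionalProperties":false}. ticks is a list of rows, 1 to 10 of them, each an object with the fields sx, sy, sz (the shift in normalised numbers (1 is 0.4 m)), ax, ay, az (a rotation vector in fractions of the full range, 1 being 2 rad); a field left out counts as zero; each row is the pose to reach, as a shift and turn from the pose commanded when the call began, along the tool's axes at that moment; what a row does not reach only later rows make up. A row lasts 1/8 s, in which the tool goes at most 0.0625 m and 0.188 rad, less where a joint would pass 70% of its speed; a pose out of reach is approached as far as the arm can. jaw is the opening from 0.0 (shut) to 1.0 (fully open), set as the call begins (left out keeps the last). The fingers move at their own pace and stop on an object; clamp_n is the grip in N (left out, the last holds). Time passes only in rows, so rows that do not move let the fingers close. The tool returns the time, the measured TCP pose, the force, the opening and the grip force at its end. only (a regular expression) keeps the lines of the reply that match it, lines (a string "A,B") keeps lines A to B, and quiet returns only ok. Shift and turn numbers lie between -1 and 1, and a call with a number outside is refused. Input that does not fit is refused with a message, and nothing moves.
- ctrl.state(): the state, without advancing time (a new reading comes with each control period).
- ctrl.capture(name): name is "side" or "top"; returns the picture (480x640x3 uint8, red, green, blue); there is no depth.
- ctrl.camera_info(name): a dict with "K" (3x3 intrinsics, pixels), "k1" (the pictures are not rectified: a ray, as slopes to the right and down, at radius r is drawn at 1 + k1 r^2 times it, then the intrinsics apply), "rvec" (rotation vector, rad) and "tvec" (3), from world to camera coordinates, as OpenCV has them. Camera axes: x right, y down, z forward; pixel columns grow to the right and rows downward; lengths in m; the calibration is good to about 2 mm. A picture is of the moment at which its call begins. camera_info takes no time and is no camera call.
- ctrl.job_done(): hands the job in; it is judged then, once.
The state is a dict: "time_s": time; "joints": joint angles; "joint_vel": joint speeds; "tau": joint torques, N m; "eef_pos": TCP position; "eef_rot": TCP orientation; "force": force on the tool from outside, world axes, zero at the start; "ft_torque": the same for the moment, N m; "width": opening from 0.0 (shut) to 1.0 (fully open); "gripper_force": force on a finger pad.
Only numpy, scipy, OpenCV 4.12 (cv2) and the standard library are available. Lean on these libraries where they do the work, as an engineer would, in place of code of your own. Each camera call takes 0.05 s, during which the arm holds its last target. There are 200 camera calls.

## Working session

There is one attempt and no reset: what is moved stays moved. The work goes in short steps, Python scripts to look and compute and a tool call to move; the robot and the scene stay as the last step left them, time stands still between calls to the robot, and variables do not carry over. Pictures are saved under pics/ and viewed, at most 13 in all, crops included, and the job is handed in when it is done.

```bash
mkdir -p pics; python3 - <<'E'
from plant import ctrl
import cv2
for n in("side","top"):
    cv2.imwrite(f"pics/{n}0.png",ctrl.capture(n)[:,:,::-1]); i=ctrl.camera_info(n); print(n,i)
s=ctrl.state(); print(s); print(ctrl.tips_ahead)
E
```

```text
side {'K': array([[445.2915373 ,   0.        , 314.70754274],
       [  0.        , 445.2915373 , 232.74112552],
       [  0.        ,   0.        ,   1.        ]]), 'k1': 0.02175696577717789, 'rvec': array([ 0.22775048, -3.01562017,  0.69071063]), 'tvec': array([0.46952521, 0.23169748, 0.91800021])}
top {'K': array([[440.98430587,   0.        , 316.58417992],
       [  0.        , 440.98430587, 242.66164783],
       [  0.        ,   0.        ,   1.        ]]), 'k1': -0.09028775882597874, 'rvec': array([ 2.01106362, -2.207369  ,  0.23032063]), 'tvec': array([-0.12127605,  0.53027442,  0.89057242])}
{'time_s': 0.1, 'joints': array([-1.41507768e+00,  2.21133390e-01,  1.52748936e+00, -1.30506154e-05,
        1.39468794e+00, -1.26106474e-01]), 'joint_vel': array([ 1.21194439e-03, -2.64092054e-03, -7.64208541e-04,  2.64003685e-04,
        8.02394111e-05, -7.23302260e-05]), 'tau': array([ 7.34393393e-05, -4.95946491e+01, -3.88519907e+01,  7.01913633e-02,
        5.15636976e-02, -5.39128166e-05]), 'eef_pos': array([ 0.17372432, -0.59982257,  0.2355591 ]), 'eef_rot': array([-8.58828104e-04,  9.90087716e-01,  1.40447774e-01, -1.91409130e-05]), 'force': array([-0.69396632,  0.1340758 , -0.33708341]), 'ft_torque': array([ 0.02557854,  0.00914948, -0.00934638]), 'gripper_force': 0.0, 'width': 0.9976183061827902}
0.014
```

View pics/top0.png

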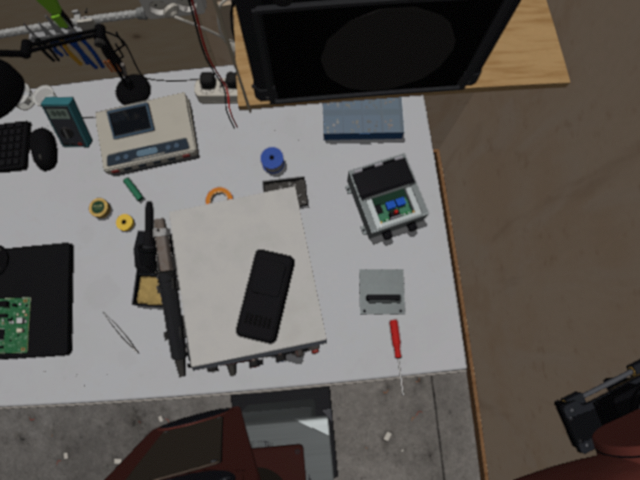

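View pics/side0.png

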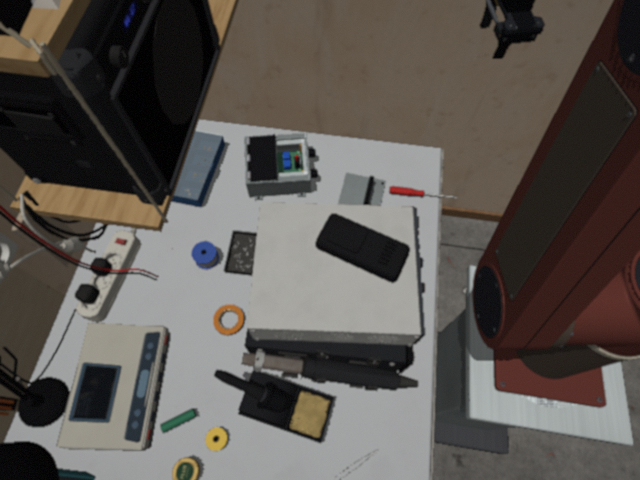

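The top view shows the plate at about (382,291), with its handle at (383,298), and the box at (387,196). The side view shows the plate at (362,190) and the box at (280,165), flap to the left. The tall instrument sits to the left of both. Next I'll look at enlarged crops.

```bash
cat > h.py <<'E'
import numpy as np, cv2
from plant import ctrl
from scipy.spatial.transform import Rotation as R
def cam(n):
    i=ctrl.camera_info(n); return i["K"],i["k1"],R.from_rotvec(i["rvec"]).as_matrix(),np.array(i["tvec"])
def ray(n,px):
    K,k,Rm,t=cam(n); d=np.array([k,0,0,0.])
    s=cv2.undistortPoints(np.array([[px]],float),K,d)[0,0]
    return -Rm.T@t, Rm.T@np.array([s[0],s[1],1])
def onz(n,px,z):
    o,d=ray(n,px); return o+d*(z-o[2])/d[2]
def proj(n,P):
    K,k,Rm,t=cam(n); i=ctrl.camera_info(n)
    return cv2.projectPoints(np.atleast_2d(np.array(P,float)),np.array(i["rvec"]),t,K,np.array([k,0,0,0.]))[0][:,0]
def rot(): 
    q=ctrl.state()["eef_rot"]; return R.from_quat([q[1],q[2],q[3],q[0]])
E
python3 - <<'E'
import cv2,numpy as np
t=cv2.imread("pics/top0.png");s=cv2.imread("pics/side0.png")
a=cv2.resize(t[145:325,335:435],None,fx=3.3,fy=3.3,interpolation=cv2.INTER_CUBIC)
b=cv2.resize(s[120:220,235:395],None,fx=3,fy=3,interpolation=cv2.INTER_CUBIC)
h=np.zeros((594,812,3),np.uint8);h[:a.shape[0],:330]=a[:594,:330];h[:300,332:812]=b
cv2.imwrite("pics/c0.png",h[:,:800])
E
```

```text
(no output)
```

View pics/c0.png

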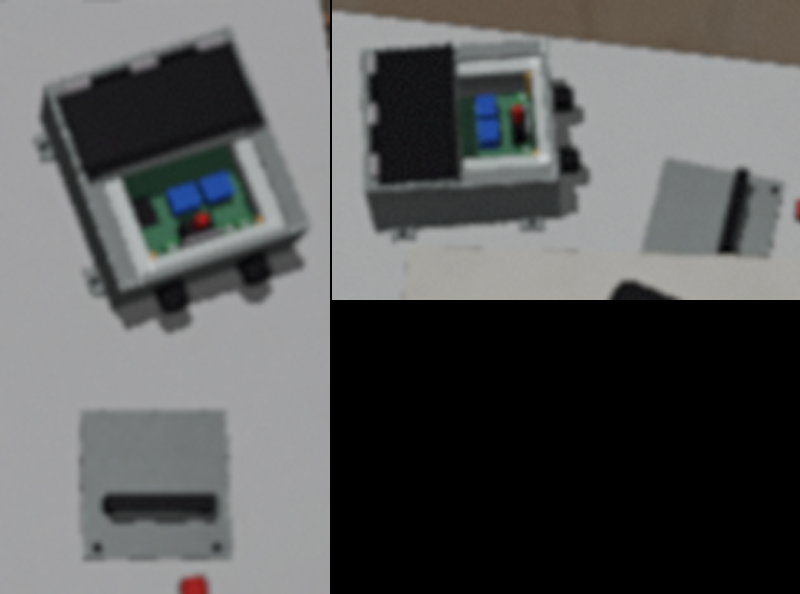

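The crops show the whole box: black flap, white ledge, and the red plunger at top crop (202,220). The box is yawed, and the plate is nearly square to the camera, screw holes towards the robot. Now I'll measure from masks.

```bash
cat > meas.py <<'E'
import sys
from h import *
def crop(n,im,box,f=4):
    x0,y0,x1,y1=box; c=cv2.resize(im[y0:y1,x0:x1],None,fx=f,fy=f,interpolation=cv2.INTER_CUBIC)
    return c,lambda p:(np.array(p,float)+.5)/f-.5+[x0,y0]
def quad(m):
    c=max(cv2.findContours(m.astype(np.uint8),cv2.RETR_EXTERNAL,cv2.CHAIN_APPROX_NONE)[0],key=cv2.contourArea)
    h=cv2.convexHull(c); return cv2.contourArea(c),c,cv2.approxPolyN(h,4)[0] if hasattr(cv2,"approxPolyN") else cv2.boxPoints(cv2.minAreaRect(c))
E
python3 - <<'E'
from meas import *
np.set_printoptions(precision=4,suppress=True)
top=ctrl.capture("top");side=ctrl.capture("side")
for n,im,b in(("top",top,(335,145,435,250)),("side",side,(240,125,325,205))):
    c,u=crop(n,im,b); g=c.max(2); r=c[:,:,0].astype(int)-c[:,:,1:].max(2)
    m=r>70; ys,xs=np.nonzero(m); p=u([xs.mean(),ys.mean()]); print(n,"plunger",p,onz(n,p,.062),m.sum())
    for nm,m,z in(("flap",g<45,.0655),("ledge",(c.min(2)>180),.056)):
        a,_,q=quad(m); print(nm,a,[ (u(k).round(1).tolist(),onz(n,u(k),z)[:2].round(4).tolist()) for k in q])
c,u=crop("top",top,(350,262,412,320)); g=c.max(2); hsv=cv2.cvtColor(c,cv2.COLOR_RGB2GRAY)
print(hsv[10,10],hsv[60,120])
m=hsv<(int(hsv[10,10])+int(hsv[60,120]))//2
a,_,q=quad(m); print("plate",a,[(u(k).round(1).tolist(),onz("top",u(k),.003)[:2]) for k in q])
mm=g<45; a,cc,q=quad(mm); print("handle",a,[(u(k).round(1).tolist(),onz("top",u(k),.032)[:2]) for k in q], cv2.minAreaRect(cc))
c,u=crop("side",side,(340,165,400,206)); g=c.max(2)
a,_,q=quad(g<45); print("handle side",a,[(u(k).round(1).tolist(),onz("side",u(k),.032)[:2]) for k in q])
E
```

```text
top plunger [395.7237 211.2142] [ 0.569  -0.3475  0.062 ] 157
flap 23033.5 [([414.4, 182.1], [0.6304, -0.3968]), ([361.4, 199.4], [0.6015, -0.2757]), ([351.4, 172.1], [0.6661, -0.261]), ([402.9, 155.6], [0.6948, -0.3802])]
ledge 46.0 [([381.1, 224.4], [0.5441, -0.3132]), ([381.1, 225.6], [0.5413, -0.3128]), ([378.9, 225.6], [0.5418, -0.308]), ([378.9, 223.6], [0.5462, -0.3085])]
side plunger [296.1935 156.4613] [ 0.5719 -0.3462  0.062 ] 84
flap 18074.0 [([276.6, 178.9], [0.6052, -0.2759]), ([248.1, 180.9], [0.6686, -0.2609]), ([247.1, 137.6], [0.6973, -0.3802]), ([276.1, 135.1], [0.6297, -0.3979])]
ledge 102.0 [([306.4, 171.1], [0.5424, -0.313]), ([306.4, 173.4], [0.5414, -0.3069]), ([301.9, 173.4], [0.5517, -0.3053]), ([304.6, 170.6], [0.5466, -0.3138])]
161 122
plate 32671.5 [([403.6, 268.6], array([ 0.4504, -0.3601])), ([405.4, 314.6], array([ 0.3483, -0.3507])), ([358.4, 314.6], array([ 0.3584, -0.2474])), ([358.4, 268.6], array([ 0.4601, -0.2586]))]
handle 2397.5 [([399.4, 295.1], array([ 0.3901, -0.3374])), ([399.4, 300.6], array([ 0.3783, -0.3359])), ([365.6, 300.4], array([ 0.3859, -0.2635])), ([366.6, 295.1], array([ 0.3969, -0.2669]))] ((132.5, 145.0), (22.0, 133.0), 90.0)
handle side 1682.0 [([374.4, 176.9], array([ 0.3827, -0.3365])), ([368.6, 203.4], array([ 0.389 , -0.2624])), ([363.6, 203.4], array([ 0.4004, -0.2607])), ([369.9, 176.9], array([ 0.3933, -0.335 ]))]
```

```bash
python3 - <<'E'
from meas import *
np.set_printoptions(precision=4,suppress=True)
def tri(a,b):
    o1,d1=ray("top",a);o2,d2=ray("side",b)
    s=np.linalg.lstsq(np.c_[d1,-d2],o2-o1,rcond=None)[0]; p,q=o1+s[0]*d1,o2+s[1]*d2
    return (p+q)/2,np.linalg.norm(p-q)
for n,a,b in(("shelf",(240,105),(163,228)),("inst far",(304,193),(258,205)),("inst near",(325,342),(417,207)),
 ("flapNR",(414.4,182.1),(276.1,135.1)),("flapNL",(361.4,199.4),(276.6,178.9)),("flapFL",(351.4,172.1),(248.1,180.9)),("flapFR",(402.9,155.6),(247.1,137.6)),("plunger",(395.72,211.21),(296.19,156.46)),("phone",(295,256),(409,252))): print(n,*tri(a,b))
for n,L in(("top",[(414.4,182.1),(361.4,199.4)]),("side",[(276.1,135.1),(276.6,178.9)])):
    P=[onz(n,p,.0685) for p in L]; print(n,P,sum(P)/2)
top=ctrl.capture("top");side=ctrl.capture("side")
for n,im,b in(("top",top,(335,145,435,250)),("side",side,(240,125,325,205))):
    c,u=crop(n,im,b); g=c.min(2)
    m=(g>172).astype(np.uint8)
    k,l,st,ce=cv2.connectedComponentsWithStats(m)
    for i in np.argsort(-st[1:,4])[:4]+1: print(n,st[i],u(st[i,:2]),u(st[i,:2]+st[i,2:4]))
    print(im[235-0 if n=="top" else 150, 375:400:3 ].min(1) if n=="top" else im[150,290:320].min(1))
# profile along the box -x axis at y=+35,-35mm (seat frame guess)
sx=np.array([.5997,-.3399]);a=.232;ex=np.array([np.cos(a),np.sin(a)]);ey=np.array([-np.sin(a),np.cos(a)])
for n,im in(("top",top),("side",side)):
  for yy in(-.03,.015,.03):
    xs=np.arange(-.066,-.034,.002); P=[[*(sx+x*ex+yy*ey),.058] for x in xs]
    q=proj(n,P).astype(np.float32); v=cv2.remap(im,q[:,:1].copy(),q[:,1:].copy(),cv2.INTER_LINEAR)[:,0].mean(1); print(n,yy,v.astype(int))
E
```

```text
shelf [ 0.7551 -0.0467  0.2282] 0.008261740946271388
inst far [ 0.6061 -0.1543  0.1508] 0.014101509352401917
inst near [ 0.3083 -0.1659  0.2077] 0.0008477349962340732
flapNR [ 0.6294 -0.3962  0.0679] 0.000373809584258584
flapNL [ 0.6039 -0.2765  0.0632] 0.0035075318698808253
flapFL [ 0.6681 -0.2616  0.0635] 0.002169301129109202
flapFR [ 0.6967 -0.381   0.0639] 0.0022353953312631196
plunger [ 0.5715 -0.3488  0.0575] 0.0024235554318257093
phone [ 0.3874 -0.0878  0.2772] 0.1499544793199625
top [array([ 0.6294, -0.3961,  0.0685]), array([ 0.6005, -0.2754,  0.0685])] [ 0.615  -0.3357  0.0685]
side [array([ 0.6291, -0.3957,  0.0685]), array([ 0.6046, -0.2739,  0.0685])] [ 0.6169 -0.3348  0.0685]
top [134 224  57 103 930] [368.125 200.625] [382.375 226.375]
top [327 263   9  10  59] [416.375 210.375] [418.625 212.875]
[ 43  57  63  14  18  17  73  98 117]
side [251 182  19  15 193] [302.375 170.125] [307.125 173.875]
side [240  59  15  12 134] [299.625 139.375] [303.375 142.375]
[ 51  51  53  50  49  48  52  60  67  55  46  90 147 165 161 143 125 108
  73  35  17  14  14  22  60 108 147 163 164 164]
top -0.03 [ 14  22  39  64  92 116 136 154 165 164 149 124 103  92  83  77]
top 0.015 [ 45  41  47  67  94 118 138 157 168 165 144 106  79  57  37  26]
top 0.03 [ 13  22  41  68  99 122 142 158 170 167 144 105  76  71  77  82]
side -0.03 [121 118 114 109 105 106 120 139 156 165 164 148 114  82  62  53]
side 0.015 [ 84  78  79  81  95 111 124 135 148 163 167 149 112  84  74  74]
side 0.03 [ 81  75  75  78  85 102 122 139 155 163 159 138 103  66  53  59]
```

Box and plate poses agree between the two views: seat ≈ (0.5996, -0.3396) with yaw 0.232, and plate centre ≈ (0.4043, -0.3035) with yaw -0.098. Next is a helper that works out tool-axis shifts.

```bash
cat >> h.py <<'E'
np.set_printoptions(precision=4,suppress=True)
M=np.array([[0,1,0],[1,0,0],[0,0,-1.]])
SEAT=np.array([.5996,-.3396,.056]); YB=.232
def plateR(yaw,tilt=0): return R.from_euler("ZY",[yaw,tilt])   # tilt>0: plain edge down
def togo(pos,Rp):
    s=ctrl.state(); A=rot(); B=R.from_matrix(Rp.as_matrix()@M)
    print("t",s["time_s"],"F",s["force"],"tcp",s["eef_pos"],"d",A.inv().apply(np.array(pos)-s["eef_pos"]),"rv",(A.inv()*B).as_rotvec())
def plate_goal(tongue,yaw,tilt,gz=.022):   # tcp for tongue position in the seat frame
    Rp=plateR(yaw,tilt); t=SEAT+R.from_euler("z",YB).apply(tongue)
    return t+Rp.apply([-.065,0,gz]),Rp
E
python3 -c "
from h import *
togo([.3895,-.3015,.10],plateR(-.098))"
```

```text
t 0.3 F [ 0.9421 -0.103  -0.2819] tcp [ 0.1738 -0.6002  0.2362] d [ 0.2903 -0.2268  0.1363] rv [-0.0005 -0.0004 -1.191 ]
```

Units first: shifts go in shares of 0.4 m and turns go in shares of 2 rad. So 0.29 m / 0.4 = 0.725, -0.227 m / 0.4 = -0.5675, -1.191 rad / 2 = -0.5955.

>>> shift_gripper:
  ticks:
    - {"sx": 0.725,"sy": -0.5675,"sz": 0.34,"az": -0.5955}
    - {"sx": 0.725,"sy": -0.5675,"sz": 0.34,"az": -0.5955}
    - {"sx": 0.725,"sy": -0.5675,"sz": 0.34,"az": -0.5955}
    - {"sx": 0.725,"sy": -0.5675,"sz": 0.34,"az": -0.5955}
    - {"sx": 0.725,"sy": -0.5675,"sz": 0.34,"az": -0.5955}
    - {"sx": 0.725,"sy": -0.5675,"sz": 0.34,"az": -0.5955}
    - {"sx": 0.725,"sy": -0.5675,"sz": 0.34,"az": -0.5955}
    - {"sx": 0.725,"sy": -0.5675,"sz": 0.34,"az": -0.5955}
    - {"sx": 0.725,"sy": -0.5675,"sz": 0.34,"az": -0.5955}
  jaw: 1.0
  clamp_n: 40

```text
time_s: 1.42
eef_pos: [0.3892, -0.3033, 0.1014]
eef_rot: [0.001, 0.742, 0.671, -0.0]
force: [-0.2, -0.2, 0.2]
width: 0.999
gripper_force: 0.0
```

```bash
python3 -c "
from h import *
togo([.3895,-.3015,.022],plateR(-.098))
cv2.imwrite('pics/t1.png',ctrl.capture('top')[140:380,280:480,::-1].repeat(2,0).repeat(2,1))"
```

```text
t 1.425 F [-0.2226 -0.2428  0.2018] tcp [ 0.3892 -0.3033  0.1014] d [0.0019 0.0001 0.0794] rv [ 0.0009  0.0015 -0.0024]
```

View pics/t1.png

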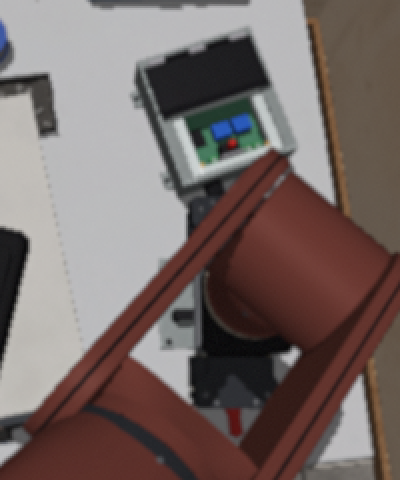

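The arm hangs over the plate, in line with the handle, of which the left end shows at about (180,317). The screwdriver is close to the near finger, so I'll half close before going down.

In the tool's units: 0.08 m / 0.4 = 0.2, 0.05 m / 0.4 = 0.125.

>>> shift_gripper:
  ticks:
    - {"sx": 0.005,"sz": 0.05}
    - {"sx": 0.005,"sz": 0.125}
    - {"sx": 0.005,"sz": 0.2}
    - {"sx": 0.005,"sz": 0.2}
  jaw: 0.45
  clamp_n: 40

```text
time_s: 1.98
eef_pos: [0.3883, -0.3004, 0.0197]
eef_rot: [-0.001, 0.742, 0.671, -0.0]
force: [-0.2, -0.3, -0.5]
width: 0.634
gripper_force: 0.0
```

>>> shift_gripper:
  ticks:
    - {}
    - {}
    - {}
    - {}
  jaw: 0.0
  clamp_n: 45

```text
time_s: 2.48
eef_pos: [0.3898, -0.2999, 0.0211]
eef_rot: [0.001, 0.741, 0.672, 0.0]
force: [0.9, -0.1, 0.9]
width: 0.173
gripper_force: 0.9
```

```bash
python3 -c "
from h import *
s=ctrl.state();print(s['width']*87,s['gripper_force'],s['force'])
togo([.3895,-.3015,.16],plateR(-.098))"
```

```text
15.062283614509518 0.8523240376962349 [ 0.9101 -0.0625  0.8673]
t 2.475 F [ 0.9101 -0.0625  0.8673] tcp [ 0.3898 -0.2999  0.0211] d [-0.0017 -0.     -0.1389] rv [0.0009 0.0007 0.    ]
```

Still closing; let it finish, then lift.

In the tool's units: -0.13 m / 0.4 = -0.325, -0.1 m / 0.4 = -0.25.

>>> shift_gripper:
  ticks:
    - {}
    - {}
    - {"sz": -0.0125}
    - {"sz": -0.05}
    - {"sz": -0.15}
    - {"sz": -0.25}
    - {"sz": -0.325}
    - {"sz": -0.325}

```text
time_s: 3.48
eef_pos: [0.3908, -0.3012, 0.1539]
eef_rot: [0.003, 0.741, 0.672, 0.0]
force: [0.4, 0.2, -2.2]
width: 0.126
gripper_force: 45.0
```

```bash
python3 -c "
from h import *
p,Rp=plate_goal([-.01,0,.06],YB,.087); print(p)
togo(p,Rp)
cv2.imwrite('pics/s2.png',ctrl.capture('side')[90:240,220:420,::-1].repeat(3,0).repeat(3,1))"
```

```text
[ 0.5287 -0.3563  0.1436]
t 3.475 F [ 0.3732  0.2426 -2.2189] tcp [ 0.3908 -0.3012  0.1539] d [-0.0414  0.1426  0.0112] rv [ 0.0901 -0.0094 -0.33  ]
```

View pics/s2.png

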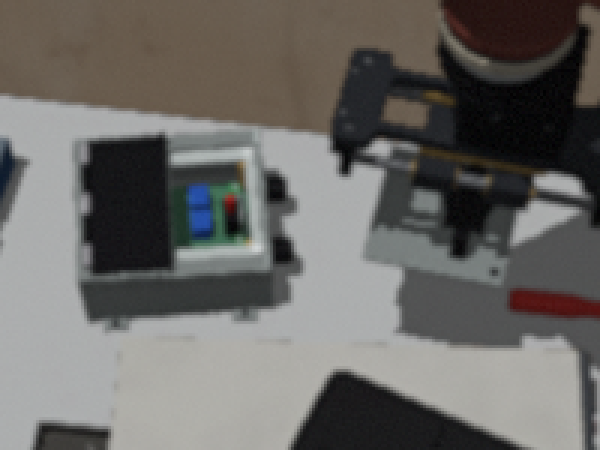

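The plate is held, level and clear of the bench, with the box at left and its recess clear. Next I'll hover over the recess, tilted 5°.

In the tool's units: 0.1426 m / 0.4 = 0.3565, 0.1 m / 0.4 = 0.25, -0.33 rad / 2 = -0.165.

>>> shift_gripper:
  ticks:
    - {"sx": -0.05,"sy": 0.125,"ax": 0.015,"az": -0.055}
    - {"sx": -0.0875,"sy": 0.25,"sz": 0.0125,"ax": 0.03,"ay": -0.0025,"az": -0.11}
    - {"sx": -0.1035,"sy": 0.3565,"sz": 0.028,"ax": 0.045,"ay": -0.0047,"az": -0.165}
    - {"sx": -0.1035,"sy": 0.3565,"sz": 0.028,"ax": 0.045,"ay": -0.0047,"az": -0.165}
    - {"sx": -0.1035,"sy": 0.3565,"sz": 0.028,"ax": 0.045,"ay": -0.0047,"az": -0.165}
    - {"sx": -0.1035,"sy": 0.3565,"sz": 0.028,"ax": 0.045,"ay": -0.0047,"az": -0.165}

```text
time_s: 4.28
eef_pos: [0.5261, -0.3546, 0.1392]
eef_rot: [-0.03, 0.62, 0.783, -0.034]
force: [-0.4, -0.2, -2.5]
width: 0.128
gripper_force: 45.0
```

```bash
python3 -c "
from h import *
p,Rp=plate_goal([.0,0,.035],YB,.087); print(p)
togo(p,Rp)
s=ctrl.capture('side')[90:220,220:360,::-1]; t=ctrl.capture('top')[140:280,330:450,::-1]
s=cv2.resize(s,None,fx=3,fy=3,interpolation=2); t=cv2.resize(t,None,fx=3,fy=3,interpolation=2)
o=np.zeros((420,780,3),np.uint8); o[:390,:420]=s; o[:,420:]=t
cv2.imwrite('pics/h3.png',o)"
```

```text
[ 0.5384 -0.354   0.1186]
t 4.275 F [-0.4345 -0.2139 -2.5021] tcp [ 0.5261 -0.3546  0.1392] d [-0.0025  0.014   0.0195] rv [-0.0034 -0.0061 -0.0006]
```

View pics/h3.png

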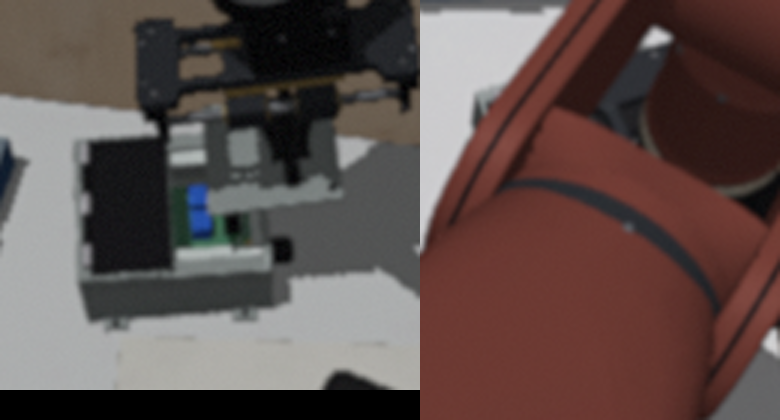

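The side view shows the plate over the recess, its left edge running from crop (207,207) to (340,190). The top view is blocked by the arm. I'll compare this with where the left corners should be.

```bash
cat > cmp.py <<'E'
from meas import *
s=ctrl.state(); Rp=R.from_matrix(rot().as_matrix()@M); org=s["eef_pos"]-Rp.apply([-.015,0,.0215])
f=lambda p: org+Rp.apply(p)
print("euler",Rp.as_euler("ZYX")); 
Rb=R.from_euler("z",YB).inv()
print("tongue seat",Rb.apply(f([.05,0,0])-SEAT),"near",Rb.apply(f([-.05,0,0])-SEAT))
im=ctrl.capture("side"); g=cv2.cvtColor(im,cv2.COLOR_RGB2GRAY)
# left edge: sample brightness along plate +y at several x, plane of the plate top
ys=np.arange(.036,.064,.001)
for x in(.04,.03,.02,.01,-.01,-.03,-.04):
    q=proj("side",[f([x,y,.003]) for y in ys]).astype(np.float32)
    v=cv2.remap(g,q[:,:1].copy(),q[:,1:].copy(),cv2.INTER_LINEAR)[:,0]; print(x,v[::2])
xs=np.arange(.036,.064,.001)
for y in(.01,.03,.045):
    q=proj("side",[f([x,y,.003]) for x in xs]).astype(np.float32)
    v=cv2.remap(g,q[:,:1].copy(),q[:,1:].copy(),cv2.INTER_LINEAR)[:,0]; print("y",y,v[::2])
E
python3 cmp.py
```

```text
euler [0.2313 0.0894 0.0049]
tongue seat [-0.0118  0.002   0.0569] near [-0.1114  0.002   0.0658]
0.04 [126 127 126 124 116 101  87  79  76  76  75  74  72  74  73]
0.03 [127 127 127 128 123 108  80  45  24  12   9  10  10  11  13]
0.02 [126 125 126 123 115  97  80  68  66  67  67  68  67  66  66]
0.01 [127 127 127 127 121 108  87  72  67  66  65  64  63  63  64]
-0.01 [123 127 127 124 117 104  89  83  82  83  82  82  83  83  83]
-0.03 [127 129 128 123 114  99  86  82  82  81  82  83  83  83  83]
-0.04 [ 96 103 115 124 120 107  92  82  82  82  83  84  83  83  83]
y 0.01 [58 59 60 60 60 59 58 54 51 48 48 48 48 48 49]
y 0.03 [125 125 124 125 125 121 111  95  81  76  76  76  79  79  69]
y 0.045 [107 106 109 112 117 123 125 115  90  71  68  71  74  72  63]
```

The plate sits about 3 mm to the right in the hand (y = -3.3 mm), so I'll aim the TCP 3.2 mm left and come down to just above the ledge, in front of the lip.

```bash
python3 -c "
from h import *
p,Rp=plate_goal([.006,.0032,.012],YB,.08,.0215)
togo(p,Rp)"
```

```text
t 4.425 F [-0.329   0.0364 -1.63  ] tcp [ 0.5267 -0.355   0.1402] d [0.0013 0.0214 0.0439] rv [-0.0092 -0.0047 -0.0006]
```

In the tool's units: 0.044 m / 0.4 = 0.11, 0.03 m / 0.4 = 0.075, -0.009 rad / 2 = -0.0045.

>>> shift_gripper:
  ticks:
    - {"sx": 0.0033,"sy": 0.03,"sz": 0.0375,"ax": -0.0045,"ay": -0.0025}
    - {"sx": 0.0033,"sy": 0.0525,"sz": 0.075,"ax": -0.0045,"ay": -0.0025}
    - {"sx": 0.0033,"sy": 0.0535,"sz": 0.11,"ax": -0.0045,"ay": -0.0025}
    - {"sx": 0.0033,"sy": 0.0535,"sz": 0.11,"ax": -0.0045,"ay": -0.0025}
    - {"sx": 0.0033,"sy": 0.0535,"sz": 0.11,"ax": -0.0045,"ay": -0.0025}
    - {"sx": 0.0033,"sy": 0.0535,"sz": 0.11,"ax": -0.0045,"ay": -0.0025}

```text
time_s: 5.18
eef_pos: [0.5442, -0.3498, 0.0944]
eef_rot: [-0.025, 0.62, 0.784, -0.032]
force: [1.2, -0.6, -1.5]
width: 0.129
gripper_force: 45.0
```

```bash
python3 cmp.py
python3 -c "
from h import *
for z in(.012,.004,0):
  p,Rp=plate_goal([.006,.0032,z],YB,.08,.0215)
  togo(p,Rp)
s=ctrl.capture('side')[110:200,230:350,::-1]
cv2.imwrite('pics/h4.png',cv2.resize(s,None,fx=6,fy=6,interpolation=2))"
```

```text
euler [ 0.2322  0.0801 -0.0006]
tongue seat [0.0068 0.0028 0.0118] near [-0.0929  0.0028  0.0198]
0.04 [133 132 132 134 130 119 102  91  94 106 124 130 132 132 131]
0.03 [132 132 132 129 122 106  95  89  89  98 110 122 129 130 130]
0.02 [131 132 132 132 128 117 101  91  92 100 112 123 129 132 132]
0.01 [131 132 133 130 123 105  93  87  88 100 115 128 133 133 132]
-0.01 [131 133 133 130 121 102  83  72  72  88 109 128 141 143 142]
-0.03 [133 134 134 130 122 101  75  55  42  43  43  43  46  48  53]
-0.04 [100 107 120 127 121 110  96  87  85  86  88  87  88  89  87]
y 0.01 [62 64 63 63 64 62 60 53 51 48 48 49 49 44 33]
y 0.03 [129 127 124 124 125 123 110  88  62  46  49  55  54  44  32]
y 0.045 [120 123 128 126 124 123 126 131 134 138 133 111  82  54  35]
t 5.225 F [-0.1947  0.0384 -1.5939] tcp [ 0.5442 -0.3498  0.0945] d [ 0.0003 -0.0008 -0.0001] rv [-0.      0.0006  0.0002]
t 5.225 F [-0.1947  0.0384 -1.5939] tcp [ 0.5442 -0.3498  0.0945] d [ 0.0004 -0.0002  0.0079] rv [-0.      0.0006  0.0002]
t 5.225 F [-0.1947  0.0384 -1.5939] tcp [ 0.5442 -0.3498  0.0945] d [0.0004 0.0001 0.0119] rv [-0.      0.0006  0.0002]
```

View pics/h4.png

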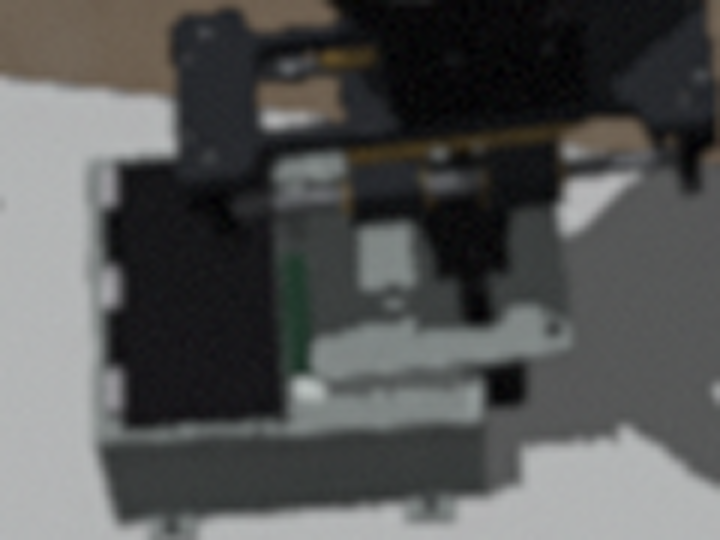

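The plate's left edge is just inside the left rim and its tongue (crop x≈310) is short of the lip (275). Lateral position is good. Next, lower to the ledge by feel.

In the tool's units: 0.0105 m / 0.4 = 0.0263, 0.008 m / 0.4 = 0.02.

>>> shift_gripper:
  ticks:
    - {"sz": 0.01}
    - {"sz": 0.02}
    - {"sz": 0.0263}
    - {"sz": 0.0263}
    - {"sz": 0.0263}

```text
time_s: 5.9
eef_pos: [0.5432, -0.3497, 0.0836]
eef_rot: [-0.025, 0.62, 0.784, -0.032]
force: [0.2, 0.2, 2.5]
width: 0.13
gripper_force: 45.0
```

```bash
python3 cmp.py | head -2
```

```text
euler [0.2324 0.0806 0.    ]
tongue seat [0.0058 0.0032 0.0009] near [-0.0938  0.0031  0.009 ]
```

>>> shift_gripper:
  ticks:
    - {"sz": 0.002}
    - {"sz": 0.004}
    - {"sz": 0.004}

```text
time_s: 6.32
eef_pos: [0.543, -0.3497, 0.0817]
eef_rot: [-0.025, 0.62, 0.784, -0.032]
force: [0.1, -0.2, 3.0]
width: 0.124
gripper_force: 45.1
```

```bash
python3 cmp.py | head -2
```

```text
euler [0.2324 0.0806 0.0002]
tongue seat [ 0.0057  0.0032 -0.001 ] near [-0.094   0.0032  0.0071]
```

The force is the plunger's (about 4 N), not the ledge's. I'll keep feeling downwards.

In the tool's units: 0.001 m / 0.4 = 0.0025.

>>> shift_gripper:
  ticks:
    - {"sz": 0.0025}
    - {"sz": 0.0025}
  clamp_n: 60

```text
time_s: 6.62
eef_pos: [0.5431, -0.3497, 0.0815]
eef_rot: [-0.025, 0.62, 0.784, -0.032]
force: [-1.8, 0.9, 8.4]
width: 0.128
gripper_force: 60.1
```

>>> shift_gripper:
  ticks:
    - {"sz": 0.0025}
    - {"sz": 0.0025}

```text
time_s: 6.88
eef_pos: [0.5431, -0.3498, 0.0815]
eef_rot: [-0.025, 0.62, 0.784, -0.032]
force: [-3.7, 2.9, 11.4]
width: 0.126
gripper_force: 60.1
```

```bash
python3 cmp.py | head -2
python3 -c "
from h import *
s=ctrl.capture('side')[110:200,230:350,::-1]
cv2.imwrite('pics/h5.png',cv2.resize(s,None,fx=6,fy=6,interpolation=2))"
```

```text
euler [ 0.2324  0.0805 -0.0001]
tongue seat [ 0.0057  0.0031 -0.0012] near [-0.094   0.0031  0.0069]
```

View pics/h5.png

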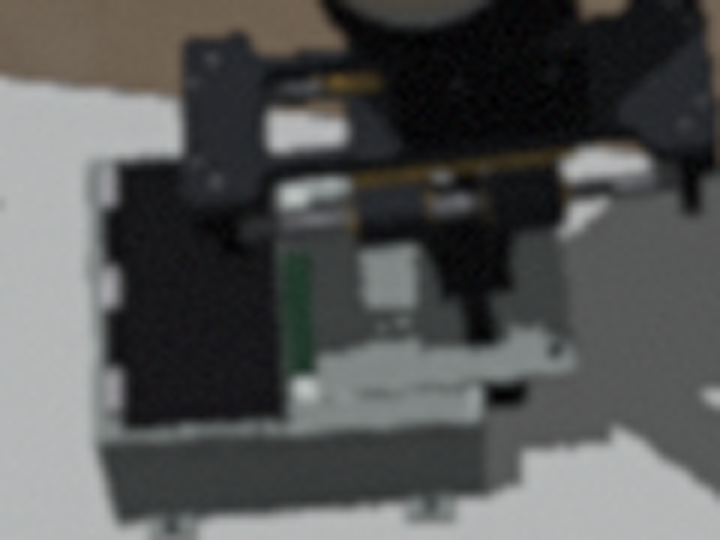

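The left edge now sits at ledge height and the contact has turned stiff (11 N). I'll back off about 3 mm to unload, then work out the slide.

In the tool's units: -0.0035 m / 0.4 = -0.0088.

>>> shift_gripper:
  ticks:
    - {"sz": -0.0088}
    - {"sz": -0.0088}
    - {"sz": -0.0088}

```text
time_s: 7.35
eef_pos: [0.543, -0.3495, 0.0828]
eef_rot: [-0.025, 0.62, 0.784, -0.032]
force: [-0.1, -0.9, 1.5]
width: 0.126
gripper_force: 60.1
```

```bash
python3 cmp.py | head -2
python3 -c "
from h import *
for x,z,t in((.025,.0003,.08),(.04,0,.075),(.047,-.0002,.068)):
  p,Rp=plate_goal([x,.0032,z],YB,t,.0215); togo(p,Rp)"
```

```text
euler [0.2325 0.0808 0.0004]
tongue seat [0.0057 0.0034 0.0001] near [-0.094   0.0033  0.0082]
t 7.4 F [0.0633 0.2234 2.2363] tcp [ 0.543  -0.3495  0.0827] d [-0.0002  0.0192 -0.0017] rv [-0.0009 -0.0005  0.0004]
t 7.4 F [0.0633 0.2234 2.2363] tcp [ 0.543  -0.3495  0.0827] d [-0.0002  0.0341 -0.0023] rv [-0.0059 -0.0005  0.0004]
t 7.4 F [0.0633 0.2234 2.2363] tcp [ 0.543  -0.3495  0.0827] d [-0.0002  0.0409 -0.0022] rv [-0.0129 -0.0005  0.0004]
```

In the tool's units: 0.0192 m / 0.4 = 0.048, 0.016 m / 0.4 = 0.04.

>>> shift_gripper:
  ticks:
    - {"sy": 0.0125,"sz": -0.002}
    - {"sy": 0.0275,"sz": -0.0035}
    - {"sy": 0.04,"sz": -0.0043}
    - {"sy": 0.048,"sz": -0.0043}
    - {"sy": 0.048,"sz": -0.0043}

```text
time_s: 8.02
eef_pos: [0.5623, -0.3448, 0.0831]
eef_rot: [-0.025, 0.62, 0.784, -0.031]
force: [0.8, 0.6, 1.6]
width: 0.126
gripper_force: 60.0
```

```bash
python3 cmp.py | head -2
python3 -c "
from h import *
for x,z,t in((.04,0,.075),(.047,-.0002,.068)):
  p,Rp=plate_goal([x,.0032,z],YB,t,.0215); togo(p,Rp)"
```

```text
euler [0.2329 0.0803 0.0005]
tongue seat [0.0256 0.0036 0.0004] near [-0.0741  0.0035  0.0085]
t 8.075 F [0.4586 0.4135 2.1822] tcp [ 0.5623 -0.3448  0.0832] d [-0.0003  0.0144 -0.0003] rv [-0.0051 -0.0004  0.0007]
t 8.075 F [0.4586 0.4135 2.1822] tcp [ 0.5623 -0.3448  0.0832] d [-0.0003  0.0212 -0.0002] rv [-0.0121 -0.0004  0.0007]
```

In the tool's units: 0.0144 m / 0.4 = 0.036, 0.01 m / 0.4 = 0.025, -0.005 rad / 2 = -0.0025.

>>> shift_gripper:
  ticks:
    - {"sy": 0.0125,"sz": -0.001,"ax": -0.0005}
    - {"sy": 0.025,"sz": -0.001,"ax": -0.0015}
    - {"sy": 0.036,"sz": -0.0008,"ax": -0.0025}
    - {"sy": 0.036,"sz": -0.0008,"ax": -0.0025}

```text
time_s: 8.57
eef_pos: [0.5766, -0.3416, 0.0824]
eef_rot: [-0.023, 0.62, 0.784, -0.029]
force: [-0.1, -0.1, 2.7]
width: 0.128
gripper_force: 60.0
```

```bash
python3 cmp.py | head -2
python3 -c "
from h import *
for x,z,t in((.047,-.0002,.068),(.05,-.0005,.06)):
  p,Rp=plate_goal([x,.0032,z],YB,t,.0215); togo(p,Rp)
s=ctrl.capture('side')[110:200,230:350,::-1]
cv2.imwrite('pics/h6.png',cv2.resize(s,None,fx=6,fy=6,interpolation=2))"
```

```text
euler [0.2327 0.0746 0.0001]
tongue seat [0.0404 0.0034 0.0001] near [-0.0594  0.0033  0.0076]
t 8.625 F [0.7311 0.5187 2.0951] tcp [ 0.5765 -0.3416  0.0825] d [-0.0002  0.0066  0.0003] rv [-0.0066 -0.      0.0007]
t 8.625 F [0.7311 0.5187 2.0951] tcp [ 0.5765 -0.3416  0.0825] d [-0.0002  0.0094  0.0009] rv [-0.0146 -0.      0.0007]
```

View pics/h6.png

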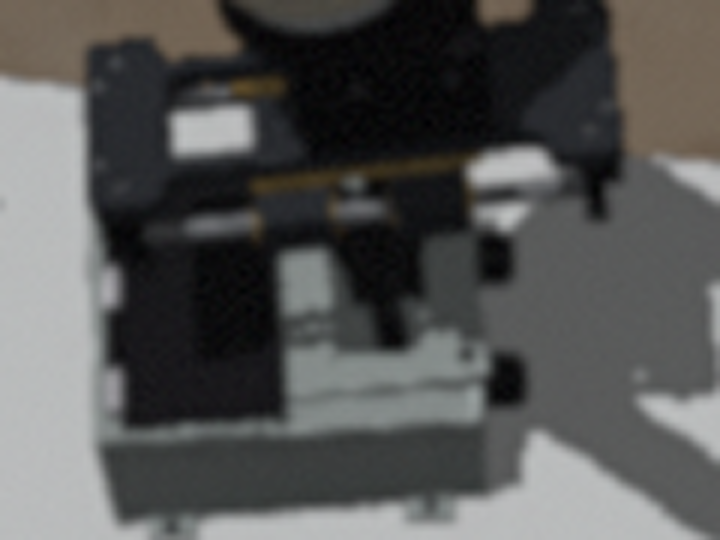

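The plate has gone under the flap (its edge still at crop x≈280) and the left gap is even. I'll advance to feel the stop wall.

In the tool's units: 0.0085 m / 0.4 = 0.0213, 0.0066 m / 0.4 = 0.0165, -0.0066 rad / 2 = -0.0033.

>>> shift_gripper:
  ticks:
    - {"sy": 0.0075,"sz": 0.0003,"ax": -0.0015}
    - {"sy": 0.0165,"sz": 0.0008,"ax": -0.0033}
    - {"sy": 0.0213,"sz": 0.001,"ax": -0.0033}
    - {"sy": 0.0213,"sz": 0.001,"ax": -0.0033}

```text
time_s: 9.18
eef_pos: [0.5842, -0.34, 0.0815]
eef_rot: [-0.021, 0.62, 0.784, -0.027]
force: [-2.0, -0.8, 4.3]
width: 0.126
gripper_force: 60.0
```

```bash
python3 cmp.py | head -2
```

```text
euler [0.2324 0.069  0.    ]
tongue seat [ 0.0483  0.0032 -0.0004] near [-0.0515  0.0031  0.0065]
```

>>> shift_gripper:
  ticks:
    - {"sy": 0.0025,"sz": -0.0003}
    - {"sy": 0.005,"sz": -0.0003}
    - {"sy": 0.005,"sz": -0.0003}

```text
time_s: 9.6
eef_pos: [0.5859, -0.3395, 0.0814]
eef_rot: [-0.022, 0.62, 0.784, -0.027]
force: [-3.0, -1.2, 5.7]
width: 0.123
gripper_force: 60.0
```

```bash
python3 cmp.py | head -2
```

```text
euler [0.2324 0.0694 0.0003]
tongue seat [ 0.0501  0.0033 -0.0005] near [-0.0497  0.0032  0.0064]
```

In the tool's units: 0.002 m / 0.4 = 0.005, 0.001 m / 0.4 = 0.0025.

>>> shift_gripper:
  ticks:
    - {"sy": 0.0025,"sz": -0.0005}
    - {"sy": 0.005,"sz": -0.0008}
    - {"sy": 0.005,"sz": -0.0008}

```text
time_s: 10.02
eef_pos: [0.5878, -0.339, 0.0815]
eef_rot: [-0.022, 0.62, 0.784, -0.027]
force: [-2.1, -0.0, 4.9]
width: 0.124
gripper_force: 60.0
```

```bash
python3 cmp.py | head -2
```

```text
euler [0.2324 0.0694 0.0004]
tongue seat [ 0.052   0.0033 -0.0004] near [-0.0477  0.0033  0.0065]
```

In the tool's units: 0.002 m / 0.4 = 0.005, 0.001 m / 0.4 = 0.0025.

>>> shift_gripper:
  ticks:
    - {"sy": 0.0025,"sz": -0.0003}
    - {"sy": 0.005,"sz": -0.0005}
    - {"sy": 0.005,"sz": -0.0005}

```text
time_s: 10.45
eef_pos: [0.5887, -0.3389, 0.0816]
eef_rot: [-0.023, 0.62, 0.784, -0.028]
force: [-7.2, -1.2, 6.7]
width: 0.125
gripper_force: 60.0
```

```bash
python3 cmp.py | head -2
```

```text
euler [0.2323 0.0717 0.0008]
tongue seat [ 0.0529  0.0033 -0.0005] near [-0.0469  0.0032  0.0066]
```

The stop is felt at nominal 52.8 mm. I'll back off about 2 mm, then tip the plate down flat about its tongue.

Units first: shifts go in shares of 0.4 m and turns go in shares of 2 rad. So -0.0028 m / 0.4 = -0.007, -0.0014 m / 0.4 = -0.0035.

>>> shift_gripper:
  ticks:
    - {"sy": -0.0035}
    - {"sy": -0.007}
    - {"sy": -0.007}

```text
time_s: 10.88
eef_pos: [0.5877, -0.3388, 0.0816]
eef_rot: [-0.021, 0.62, 0.784, -0.027]
force: [2.3, 0.4, 1.6]
width: 0.125
gripper_force: 60.0
```

```bash
python3 cmp.py | head -2
python3 -c "
from h import *
for x,z,t in((.051,-.0003,.04),(.051,-.0003,.015),(.051,-.0005,.0)):
  p,Rp=plate_goal([x,.0032,z],YB,t,.0215); togo(p,Rp)"
```

```text
euler [0.2326 0.0681 0.0002]
tongue seat [ 0.052   0.0035 -0.0002] near [-0.0478  0.0035  0.0066]
t 10.925 F [ 2.4065 -1.0155  2.8536] tcp [ 0.5877 -0.3388  0.0817] d [-0.0003 -0.0016  0.002 ] rv [-0.0282 -0.0001  0.0007]
t 10.925 F [ 2.4065 -1.0155  2.8536] tcp [ 0.5877 -0.3388  0.0817] d [-0.0003 -0.002   0.0036] rv [-0.0532 -0.0002  0.0007]
t 10.925 F [ 2.4065 -1.0155  2.8536] tcp [ 0.5877 -0.3388  0.0817] d [-0.0003 -0.0023  0.0048] rv [-0.0682 -0.0002  0.0007]
```

In the tool's units: 0.0036 m / 0.4 = 0.009, 0.0028 m / 0.4 = 0.007, -0.053 rad / 2 = -0.0265.

>>> shift_gripper:
  ticks:
    - {"sy": -0.002,"sz": 0.0025,"ax": -0.007}
    - {"sy": -0.0035,"sz": 0.005,"ax": -0.014}
    - {"sy": -0.0043,"sz": 0.007,"ax": -0.02}
    - {"sy": -0.005,"sz": 0.009,"ax": -0.0265}
    - {"sy": -0.005,"sz": 0.009,"ax": -0.0265}

```text
time_s: 11.55
eef_pos: [0.5847, -0.3396, 0.0783]
eef_rot: [-0.005, 0.62, 0.784, -0.006]
force: [1.2, 1.1, 3.9]
width: 0.124
gripper_force: 60.0
```

```bash
python3 cmp.py | head -2
python3 -c "
from h import *
s=ctrl.state();print(s['ft_torque'])
p,Rp=plate_goal([.051,.0032,-.0008],YB,0,.0215); togo(p,Rp)
s=ctrl.capture('side')[110:200,230:350,::-1]
cv2.imwrite('pics/h7.png',cv2.resize(s,None,fx=6,fy=6,interpolation=2))"
```

```text
euler [0.2321 0.016  0.0006]
tongue seat [ 0.0502  0.0034 -0.0002] near [-0.0498  0.0034  0.0014]
[ 0.1223 -0.3224 -0.0229]
t 11.6 F [1.7583 1.2159 4.2833] tcp [ 0.5847 -0.3396  0.0783] d [-0.0002  0.0005  0.0016] rv [-0.0164 -0.0007  0.0001]
```

View pics/h7.png

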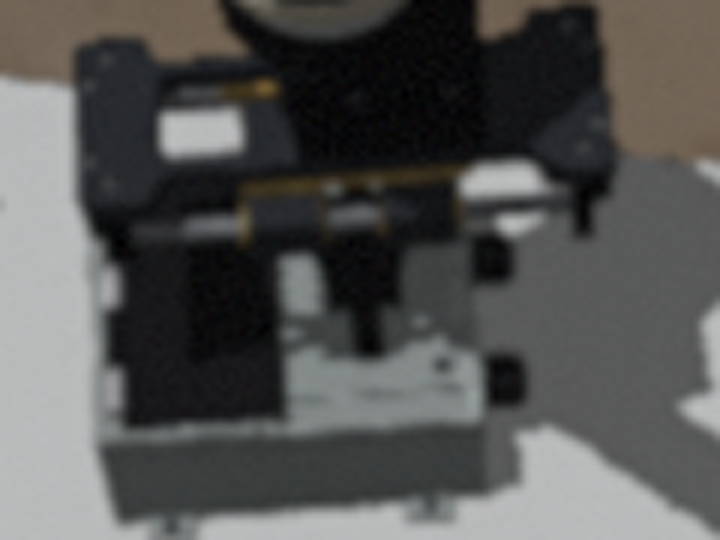

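The plate is inside the rim, nearly flat, and the flap is down. Next: flatten it fully and press.

In the tool's units: 0.0016 m / 0.4 = 0.004, 0.0008 m / 0.4 = 0.002, -0.0164 rad / 2 = -0.0082.

>>> shift_gripper:
  ticks:
    - {"sz": 0.002,"ax": -0.004}
    - {"sz": 0.004,"ax": -0.0082}
    - {"sz": 0.004,"ax": -0.0082}
    - {"sz": 0.004,"ax": -0.0082}

```text
time_s: 12.15
eef_pos: [0.5844, -0.3397, 0.0771]
eef_rot: [-0.001, 0.62, 0.784, -0.0]
force: [-1.3, 1.8, 6.9]
width: 0.125
gripper_force: 60.0
```

```bash
python3 cmp.py | head -2
```

```text
euler [0.2324 0.0009 0.0007]
tongue seat [ 0.0502  0.0034 -0.0004] near [-0.0498  0.0034 -0.0004]
```

>>> shift_gripper:
  ticks:
    - {"sz": 0.0025}
    - {"sz": 0.005}
    - {"sz": 0.005}

```text
time_s: 12.58
eef_pos: [0.5845, -0.3397, 0.077]
eef_rot: [-0.001, 0.62, 0.784, -0.0]
force: [-6.9, 4.6, 17.2]
width: 0.121
gripper_force: 60.0
```

```bash
python3 cmp.py | head -2; python3 -c "
from h import *
s=ctrl.state();print(s['ft_torque'],s['force'])"
```

```text
euler [0.2327 0.0011 0.0007]
tongue seat [ 0.0502  0.0034 -0.0005] near [-0.0498  0.0033 -0.0004]
[0.806  0.9428 0.0186] [-6.7988  4.9176 17.3665]
```

In the tool's units: 0.008 rad / 2 = 0.004.

>>> shift_gripper:
  ticks:
    - {"ax": 0.002}
    - {"ax": 0.004}
    - {"ax": 0.004}

```text
time_s: 13.0
eef_pos: [0.5844, -0.3398, 0.077]
eef_rot: [-0.003, 0.62, 0.784, -0.003]
force: [-6.7, 5.6, 18.0]
width: 0.127
gripper_force: 60.1
```

```bash
python3 cmp.py | head -2; python3 -c "
from h import *
s=ctrl.state();print(s['ft_torque'],s['force'])"
```

```text
euler [0.2326 0.0093 0.0007]
tongue seat [ 0.0499  0.0034 -0.0011] near [-0.0501  0.0033 -0.0001]
[ 0.7234  0.8932 -0.0029] [-7.1354  4.3434 17.6722]
```

>>> shift_gripper:
  ticks:
    - {"ax": -0.004}
    - {"ax": -0.008}
    - {"ax": -0.008}

```text
time_s: 13.42
eef_pos: [0.5845, -0.3398, 0.0771]
eef_rot: [0.002, 0.62, 0.784, 0.003]
force: [-5.4, 4.6, 17.9]
width: 0.124
gripper_force: 60.0
```

```bash
python3 cmp.py | head -2; python3 -c "
from h import *
s=ctrl.state();print(s['ft_torque'],s['force'])"
```

```text
euler [ 0.2325 -0.0074  0.0005]
tongue seat [0.0505 0.0034 0.0001] near [-0.0495  0.0033 -0.0007]
[0.7212 0.9115 0.032 ] [-6.3333  4.4318 17.2551]
```

TCP height and torque hardly change with ±8 mrad of tilt, so the plate is bedded on the ledge. I'll go back to level and take a last look.

In the tool's units: 0.0003 m / 0.4 = 0.0008, 0.0002 m / 0.4 = 0.0005, 0.0075 rad / 2 = 0.0038.

>>> shift_gripper:
  ticks:
    - {"sz": 0.0005,"ax": 0.0038}
    - {"sz": 0.0008,"ax": 0.0038}
    - {"sz": 0.0008,"ax": 0.0038}
    - {"sz": 0.0008,"ax": 0.0038}

```text
time_s: 13.98
eef_pos: [0.5845, -0.3398, 0.0771]
eef_rot: [-0.0, 0.62, 0.784, -0.0]
force: [-8.0, 5.8, 18.9]
width: 0.123
gripper_force: 60.0
```

```bash
python3 cmp.py; python3 -c "
from h import *
s=ctrl.capture('side')[130:190,240:320,::-1]
cv2.imwrite('pics/h8.png',cv2.resize(s,None,fx=9.5,fy=9.5,interpolation=2))"
```

```text
euler [0.2326 0.0005 0.0006]
tongue seat [ 0.0502  0.0034 -0.0005] near [-0.0498  0.0033 -0.0004]
0.04 [24 25 25 24 23 24 23 26 36 65 90 97 88 71 64]
0.03 [23 24 23 21 22 22 23 27 45 69 89 97 86 72 61]
0.02 [ 50  51  49  48  48  49  54  59  64  75  92 106 102  87  68]
0.01 [135 135 136 132 129 125 127 131 133 134 134 130 120  98  76]
-0.01 [131 133 134 134 134 134 134 134 134 134 133 127 109  86  65]
-0.03 [135 135 136 136 134 129 129 131 134 136 133 125 107  86  70]
-0.04 [103 111 122 132 138 140 139 136 135 134 133 126 106  84  65]
y 0.01 [10 11 11 12 13 12 10 14 14 17 20 21 23 24 24]
y 0.03 [23 22 24 25 23 23 23 23 23 25 26 22 26 24 23]
y 0.045 [23 24 23 25 23 23 23 24 24 22 21 23 24 22 22]
```

View pics/h8.png

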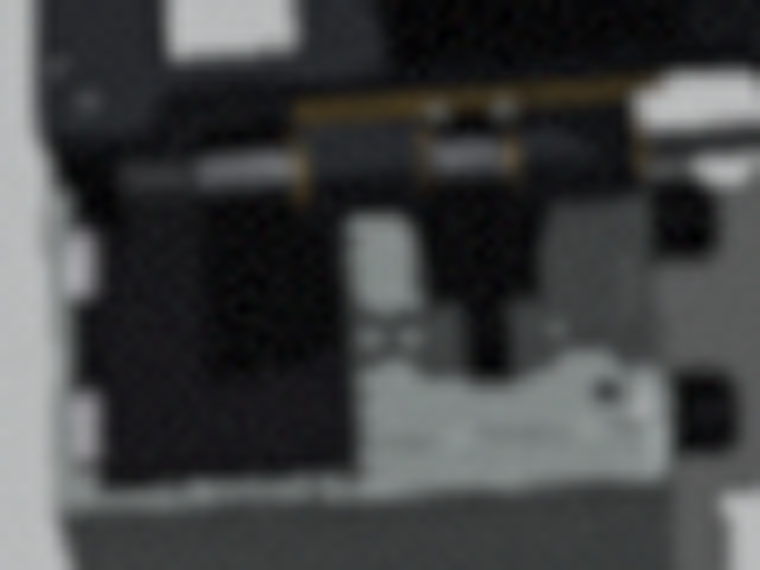

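The plate lies flush inside the rim with its screw hole showing at (607,390). The flap's near-left corner is at (352,475) in the crop, about pixel (277,180) in the full picture, close to where it started (276.6,178.9). Handing in.

```bash
python3 -c "
from plant import ctrl
print(ctrl.job_done())"
```

```text
the job is handed in; nothing more can be done
None
```

The service plate is tucked under the flap and lying flat in its recess; I handed the job in at about 14 s, still gripping the handle and pressing with about 19 N, with no verdict shown.

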